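# Make up two torque calibration kits

## Robot

A 7-joint arm with a two-finger parallel gripper is mounted at the origin on the work surface. World frame = base frame: x ahead of the robot, y to its left, z up, the work surface at z = 0. Lengths are in mm, angles in degrees, forces in N, time in s.
With the tool pointing down it reaches from about 425 to 1025 mm from the base axis. Payload 3.6 kg.
Tool frame: the origin (TCP) lies at the very end of the fingers, on their centre line; the grasp point (between the pads) lies 19 mm behind it; z points along the fingers, y is the line along which they close (so a half turn about z gives the same grasp; the last joint's range is limited). The gripper opens to 85 mm and grips with 20 to 120 N. Pads are 22 mm wide; open, the fingers measure 114 mm over their backs; the gripper's body (76 mm by 85 mm) begins 54 mm behind the grasp point. The pads swing forward as they close: fully open they stand 13 mm farther back than shut.
Start: joints at [-73.539, 33.873, 2.773, 92.16, -1.908, 54.013, -1.931], TCP at [269.452, 673.072, 231.302] pointing down, gripper open.
Joint ranges: [-153.93, 153.93], [-27.13, 128.08], [-72.61, 78.16], [10.71, 143.7], [-87.88, 267.88], [4.46, 118.87], [-176.78, 176.78]. Speed limits (degrees/s): [147.25, 147.25, 180, 180, 180, 180, 180].

## Interface

Orientations are given as [roll, pitch, yaw] about the fixed x, y, z axes, in that order (R = Rz(yaw) Ry(pitch) Rx(roll)).
In Python, from workcell import r, eyes gives the robot as it stands.
- The arm moves only by the shell command python3 -m crank 'ROWS'. ROWS is JSON, a list of rows, each a list of 3 entries, a list of its own where there are three numbers: the turn, a rotation vector about the tool's x, y, z in rad, then the shift along the tool's x, y, z in cm, then the opening, from 0 (shut) to 1 (fully open). A call has 1 to 5 rows; each row is the pose to reach, as a shift and turn from the pose commanded when the call began, along the tool's axes at that moment; what a row does not reach only later rows make up. A row lasts 1/10 s, in which the tool goes at most 50 mm and 8.59 degrees, less where a joint would pass 70% of its speed; a pose out of reach is approached as far as the arm can. A call with a gripper value outside its range is refused whole. The fingers move at their own pace and stop on an object; the grip force is fixed at half the most. Time passes only in rows, so rows that repeat a pose let the fingers close. It gives the time, the measured TCP pose, the force, the opening and the grip force at its end, in the units of the state.
- r.get_state(): the state, without advancing time (a new reading comes with each control period).
- eyes.camera(name): name is "scene" or "side" or "wrist"; returns (picture, depth): 400x640x3 uint8, red, green, blue; 400x640 float32, mm along the optical axis (not along the pixel's ray), 0 where there is no reading.
- eyes.get_calibration(name): a dict with "vertical_fov" (degrees; the focal length in pixels is half the picture's height over the tangent of half this angle, whatever the lens; pixels are square), "cx", "cy" (the principal point, pixels), "k1" (the pictures are not rectified: a ray, as slopes to the right and down, at radius r is drawn at 1 + k1 r^2 times it, then the intrinsics apply), "extrinsics" (4x4, takes a point from camera to world coordinates); the wrist camera has in their place "T_tool_cam" (4x4, takes a point from camera to tool coordinates, whose origin is the TCP and whose axes are the flange's). Camera axes: x right, y down, z forward; pixel columns grow to the right and rows downward; lengths in mm; the calibration is good to about 2 mm. A picture is of the moment at which its call begins: read the wrist's pose just before it. get_calibration takes no time and is no camera call.
- r.hand_in(): hands the job in; it is judged then, once.
The state is a dict: "clock": time; "joints": joint angles; "dq": joint speeds; "effort": joint torques, N m; "ee_pos": TCP position; "tool_rot": TCP orientation; "ft_force": force on the tool from outside, world axes, zero at the start; "wrist_torque": the same for the moment, N m; "finger_gap": finger opening in mm; "grasp_force": force on a finger pad.
Only numpy, scipy, OpenCV 4.12 (cv2) and the standard library are available. Lean on these libraries where they do the work, as an engineer would, in place of code of your own. Each camera call takes 0.05 s, during which the arm holds its last target. There are 200 camera calls.

## Task

Make up the kits for the next two torque wrenches: in the two-pocket tray the small flange transducer in the larger pocket and the short socket in the smaller one; in the three-pocket tray the large flange transducer in the square pocket, the deep socket in the small pocket and the spirit level lying in the long slot. Set every piece down upright on its pocket floor, do not drop it, and let go of it. Leave the rest of the stock (bit socket, flange disc, reducer) standing where it is.

Things in the scene. Friction and masses are not known exactly. Their poses are not given: they have to be found in the camera images.
- tray_two: Two-pocket kit tray, grey, foam-lined, fixed: 127 mm (x) by 76 mm (y), 13 mm high. Origin: centre of its underside; z up. Floor 3 mm thick; walls and divider 5 mm thick, 13 mm high (pockets 10 mm deep). Larger pocket (transducer) 66 x 66 mm, centre at x -25.5, y 0 mm. Smaller pocket (socket) 46 mm (x) by 66 mm (y), centre at x +35.5, y 0 mm.
- tray_three: Three-pocket kit tray, grey, foam-lined, fixed: 154 mm (x) by 143 mm (y), 13 mm high. Origin: centre of its underside. Floor 3 mm; walls and dividers 5 mm thick, 13 mm high. Square pocket (transducer) 82 x 82 mm, centre at x -31, y +25.5 mm. Small pocket (socket) 57 (x) by 82 (y) mm, centre at x +43.5, y +25.5. Long slot (level) 144 (x) by 46 (y) mm, centre at x 0, y -43.5.
- transducer_large: Large flange-mounted torque transducer, metal, about 0.5 kg, standing upright on its flange: round flange 60 mm across and 12 mm thick with six bolt holes, then a round body 44 mm across up to 46 mm, then a 12.7 mm square drive on top up to 60 mm. Origin: centre of the underside; z up along the drive. Grip it on the body, above the flange.
- transducer_small: Small flange-mounted torque transducer, the same shape, about 0.2 kg, standing upright: flange 46 mm across and 10 mm thick, body 32 mm across up to 40 mm, 9.5 mm square drive up to 51 mm. Origin: centre of the underside; z up. Grip it on the body, above the flange.
- socket_deep: Deep wrench socket, dark steel tube, standing upright with its open hexagon mouth up: 32 mm across, 66 mm tall, about 0.2 kg. Origin: centre of the underside; z up.
- socket_short: Short wrench socket, bright steel, standing upright with its open hexagon mouth up: 24 mm across, 36 mm tall, about 0.07 kg. Origin: centre of the underside; z up.
- level: Block spirit level: aluminium bar 100 mm long (x), 20 mm wide (y), 32 mm high, with a yellow-green vial in its top, about 0.16 kg. Origin: centre of the underside; z up. Either end may lead.
- bit_socket: Stays in the stock. Bit socket standing upright: bright round body 24 mm across and 24 mm high with a dark 11 mm hexagon bit pointing up to 48 mm. Origin: centre of the underside.
- flange_disc: Stays in the stock. Flat steel flange disc, 56 mm across, 14 mm high, with a square hole in the middle and six bolt holes. Origin: centre of the underside.
- reducer: Stays in the stock. Square drive reducer: dark block 24 x 24 mm, 20 mm high, with a bright 12.7 mm square stub up to 34 mm. Origin: centre of the underside.

How it is judged:
By the outcome, as a careful person would: the job done as asked, in the order asked, and still so for the second after the job is handed in, with the robot touching nothing.
It also fails if it takes over 109 s, if anything falls off the work surface, if the arm or the gripper's body presses on something with over 40 N, if the wrist force passes 120 N, or if a joint passes its speed limit or range.

## Working session

There is one attempt and no reset: what is moved stays moved. The work goes in short steps, Python scripts to look and compute and a shell command to move; the robot and the scene stay as the last step left them, time stands still between calls to the robot, and variables do not carry over. Pictures are saved under pics/ and viewed, at most 14 in all, crops included, and the job is handed in when it is done.

```bash
ls; mkdir -p pics; python3 - <<'E'
from workcell import r, eyes
import cv2
print(r.get_state())
for n in ["scene","side","wrist"]:
    c=eyes.get_calibration(n); print(n,c)
for n in ["scene","side"]:
    p,d=eyes.camera(n); cv2.imwrite(f"pics/{n}0.png",p[:,:,::-1])
    import numpy as np; np.save(f"{n}0.npy",d)
E
```

```text
pics
{'clock': 0.0, 'joints': array([-73.54040656,  33.92699468,   2.76601213,  92.23539244,
        -1.90824885,  54.0122925 ,  -1.93046371]), 'dq': array([-0.10453115, -0.04333688, -0.00466782,  0.01653499,  0.00749179,
        0.04348014,  0.02335052]), 'effort': array([ 5.90587642e-04, -5.48709512e+01,  1.54671147e+00, -1.98114949e+01,
        9.33973381e-03,  9.09529568e-03, -1.95209361e-05]), 'ee_pos': array([269.11218912, 672.32256673, 230.13100987]), 'tool_rot': array([-1.79871559e+02,  6.30194738e-03,  1.58189251e+02]), 'ft_force': array([0.40906029, 0.48121775, 1.1649958 ]), 'wrist_torque': array([-0.02698502,  0.0136782 ,  0.06007409]), 'grasp_force': 0.0, 'finger_gap': 85.06901219145253}
scene {'vertical_fov': 52.02819163021935, 'cx': 320.6882838586919, 'cy': 196.06522523128314, 'k1': 0.0257792407326517, 'extrinsics': array([[ 4.19566352e-02,  5.97992707e-01, -8.00402626e-01,
         1.21703842e+03],
       [ 9.99013124e-01, -1.34231033e-02,  4.23390807e-02,
        -2.21643001e+01],
       [ 1.45745744e-02, -8.01389133e-01, -5.97965751e-01,
         5.20782300e+02],
   
[... 337 characters left out ...]
342e-01,  7.21645203e-01,
        -7.76843700e+02],
       [-3.75838314e-03, -7.27899831e-01, -6.85673180e-01,
         7.92242327e+02],
       [ 0.00000000e+00,  0.00000000e+00,  0.00000000e+00,
         1.00000000e+00]])}
wrist {'vertical_fov': 59.92952531280688, 'cx': 322.4231995267683, 'cy': 202.77869806665572, 'k1': 0.019557108536301552, 'T_tool_cam': array([[-2.65012670e-04, -9.46898992e-01, -3.21531069e-01,
         8.22435680e+01],
       [ 9.99999858e-01, -1.01982630e-04, -5.23885245e-04,
         3.86988954e-01],
       [ 4.63275826e-04, -3.21531162e-01,  9.46898884e-01,
        -1.42001098e+02],
       [ 0.00000000e+00,  0.00000000e+00,  0.00000000e+00,
         1.00000000e+00]])}
```

View pics/scene0.png

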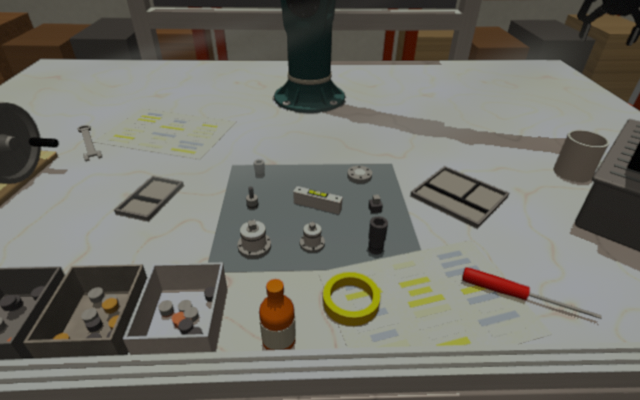

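View pics/side0.png

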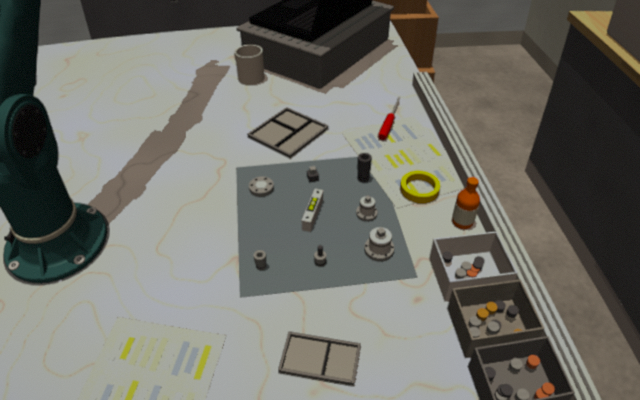

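The scene view shows the stock on the mat, with the two-pocket tray at (150,197) and the three-pocket tray at (460,195). In the side view the trays are at (320,358) and (288,132). Next I'll build a top-down map from the depth.

```bash
cat > h.py <<'E'
import numpy as np, cv2
from workcell import r, eyes
from scipy.spatial.transform import Rotation as R
def rays(c,shape=(400,640),pix=None):
    f=200/np.tan(np.radians(c["vertical_fov"]/2)); K=np.array([[f,0,c["cx"]],[0,f,c["cy"]],[0,0,1]])
    if pix is None:
        v,u=np.mgrid[:shape[0],:shape[1]]; pix=np.stack([u,v],-1).reshape(-1,2)
    p=np.array(pix,float).reshape(-1,1,2)
    q=cv2.undistortPointsIter(p,K,np.array([c["k1"],0,0,0,0.]),None,None,(3,50,1e-9))[:,0]
    return np.c_[q,np.ones(len(q))]
def toolT(s=None):
    s=s or r.get_state(); T=np.eye(4); T[:3,:3]=R.from_euler('xyz',s["tool_rot"],degrees=True).as_matrix(); T[:3,3]=s["ee_pos"]; return T
def cloud(name,d,E=None):
    c=eyes.get_calibration(name); E=c["extrinsics"] if E is None else E
    P=rays(c)*d.reshape(-1,1); return P@E[:3,:3].T+E[:3,3]
def wrist():
    T=toolT()@eyes.get_calibration("wrist")["T_tool_cam"]; p,d=eyes.camera("wrist"); return p,d,T
def onplane(name,pix,z,E=None):
    c=eyes.get_calibration(name); E=c["extrinsics"] if E is None else E
    q=rays(c,pix=pix)@E[:3,:3].T; t=(z-E[2,3])/q[:,2]; return E[:3,3]+q*t[:,None]
E
python3 - <<'E'
from h import *
out=[]
for n in ["scene","side"]:
    d=np.load(n+"0.npy"); P=cloud(n,d); p=cv2.imread(f"pics/{n}0.png").reshape(-1,3)
    ok=(d.ravel()>0)&(P[:,2]<100)&(P[:,2]>-20)
    t=ok&(abs(P[:,1])<250)&(P[:,0]>450)&(P[:,0]<850)
    print(n,"table z",np.median(P[t,2]))
    im=np.zeros((560,800,3),np.uint8)
    # u: y from -450..+350 ; v: x 850..350
    u=np.round(P[:,1]+400).astype(int); v=np.round(900-P[:,0]).astype(int)
    k=ok&(u>=1)&(u<799)&(v>=1)&(v<559); o=np.argsort(P[k,2])
    uu,vv,cc=u[k][o],v[k][o],p[k][o]
    for du in (-1,0,1):
        for dv in (-1,0,1): im[vv+dv,uu+du]=cc
    cv2.imwrite(f"pics/top_{n}.png",im)
    # clusters
    m=np.zeros((560,800),np.uint8); kk=k&(P[:,2]>7); m[v[kk],u[kk]]=255; m=cv2.dilate(m,np.ones((5,5)))
    N,L=cv2.connectedComponents(m)
    for i in range(1,N):
        s=kk.copy(); s[kk]=L[v[kk],u[kk]]==i; Q=P[s]
        if len(Q)<25: continue
        print(i,len(Q),Q.min(0).round(),Q.max(0).round(),np.median(Q,0).round())
E
```

```text
scene table z 0.2162519999492929
1 1397 [ 765. -399.    8.] [ 897. -386.   62.] [ 857. -388.   50.]
2 5986 [ 764. -373.    7.] [ 898. -266.   63.] [ 839. -336.   42.]
3 5034 [ 765. -254.    7.] [ 898. -147.   63.] [ 834. -208.   41.]
4 1713 [853. -84.   7.] [891. -36. 100.] [883. -58.  66.]
5 154 [ 831. -316.   15.] [ 871. -291.   31.] [ 853. -298.   22.]
6 918 [ 802. -239.    7.] [ 862. -167.   26.] [ 830. -199.   19.]
7 1592 [757.   5.   7.] [847.  94.  26.] [811.  49.  22.]
8 337 [ 819. -342.    7.] [ 846. -316.   27.] [ 835. -327.   19.]
9 1252 [751. 237.   7.] [841. 398.  27.] [790. 292.  19.]
10 487 [ 779. -350.   12.] [ 826. -295.   33.] [ 800. -315.   26.]
11 132 [ 786. -175.   15.] [ 806. -160.   29.] [ 799. -167.   26.]
12 914 [ 649. -141.    7.] [703. -83.  61.] [ 686. -110.   32.]
13 577 [668.  90.   7.] [700. 122.  68.] [694. 104.  49.]
14 513 [654. -29.   7.] [693.  14.  51.] [678.  -8.  26.]
15 947 [424. 204.   7.] [632. 398.  15.] [535. 307.  11.]
16 622 [ 451. -393.    7.] [ 596. -283.   16.] [ 533. -339.   11.]
17 737 [526. -44.   7.] [582.  54.  37.] [561.   5.  26
[... 770 characters left out ...]
5.   36.] [ 800. -315.   25.]
17 268 [744. 235.   7.] [807. 333.  29.] [773. 272.  22.]
18 755 [ 640. -144.    7.] [699. -85.  63.] [ 666. -123.   34.]
19 359 [664.  89.   8.] [696. 123.  69.] [678.  97.  49.]
20 364 [643. -31.   7.] [687.   8.  54.] [663. -17.  27.]
21 678 [423. 202.   7.] [627. 398.  17.] [521. 306.  12.]
22 950 [ 449. -394.    7.] [ 592. -281.   17.] [ 526. -340.   12.]
23 482 [522. -45.   7.] [577.  55.  39.] [548.  -6.  31.]
24 135 [552. 108.   7.] [577. 134.  37.] [563. 117.  20.]
25 190 [ 537. -139.    7.] [ 559. -117.   51.] [ 548. -130.   24.]
37 351 [419.  77.   7.] [472. 133.  18.] [446. 102.  13.]
38 201 [ 423. -133.    8.] [ 446. -109.   39.] [ 435. -126.   30.]
```

View pics/top_side.png

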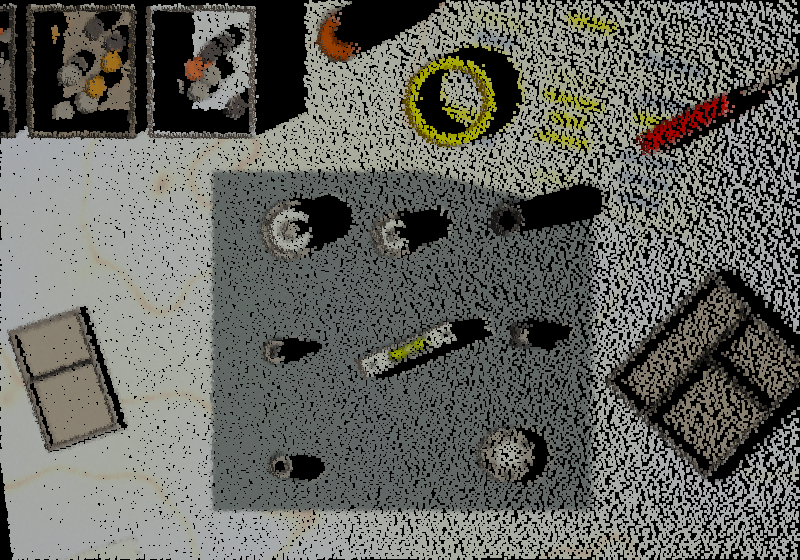

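The top-down map (right = +y, up = +x) shows these positions in mm, as x, y:
- Large transducer: about (672,-113)
- Small transducer: (668,-8)
- Deep socket: (681,106)
- Bit socket: (551,-128)
- Short socket: (435,-121)
- Reducer: (567,121)
- Flange disc: (448,105)
- Level: (552,5)

Both tray layouts are visible. I'll fit the trays and the level more precisely.

```bash
python3 - <<'E'
from h import *
def rect(Q):
    c,s,a=cv2.minAreaRect(Q[:,:2].astype(np.float32)); return np.round([*c,*s,a],1)
for n in ["scene","side"]:
    P=cloud(n,np.load(n+"0.npy"))
    def box(x0,x1,y0,y1,z0,z1): return P[(P[:,0]>x0)&(P[:,0]<x1)&(P[:,1]>y0)&(P[:,1]<y1)&(P[:,2]>z0)&(P[:,2]<z1)]
    print(n,"two",rect(box(430,610,-410,-260,8,20)))
    print(n,"three",rect(box(400,645,190,425,8,20)))
    print(n,"level",rect(box(515,590,-60,70,26,42)))
    for nm,b in dict(small=(640,700,-40,25),large=(630,710,-155,-70),deep=(655,710,80,130),short=(415,460,-140,-100)).items():
        Q=box(*b,5,80); print(n,nm,Q.min(0).round(),Q.max(0).round())
E
python3 - <<'E'
from h import *
# target helper: rel(goal xyz, yaw)
open('h.py','a').write('''
def rel(goal,yaw=None):
    T=toolT(); s=r.get_state(); cy=s["tool_rot"][2]
    yaw=cy if yaw is None else yaw
    dy=(yaw-cy+90)%180-90
    G=R.from_euler('xyz',[180,0,cy+dy],degrees=True).as_matrix()
    print("t",round(s["clock"],2),"pos",s["ee_pos"].round(1),"rot",s["tool_rot"].round(1),"gap",round(s["finger_gap"],1),"q7",s["joints"][6].round(0),"F",s["ft_force"].round(1))
    print(" turn",R.from_matrix(T[:3,:3].T@G).as_rotvec().round(3),"shift cm",(T[:3,:3].T@(np.array(goal)-T[:3,3])/10).round(2),"yaw",round(cy+dy,1))
''')
E
python3 -c "
from h import *
rel([668,-8,180],158.2)"
```

```text
scene two [ 522.6 -337.5   79.4  129.9   71.1]
scene three [527.5 308.5 155.5 149.4  44.5]
scene level [553.7   5.5 100.3  22.8  66.7]
scene small [654. -29.   5.] [693.  14.  51.]
scene large [ 649. -141.    5.] [703. -83.  61.]
scene deep [668.  90.   5.] [700. 122.  68.]
scene short [ 425. -133.    5.] [ 449. -109.   36.]
side two [ 520.8 -337.3   79.3  127.3   71.5]
side three [525.2 308.5 158.1 145.5  43.9]
side level [550.2   5.3 101.2  21.1  67.4]
side small [643. -31.   5.] [687.   8.  54.]
side large [ 640. -144.    5.] [699. -85.  63.]
side deep [664.  89.   5.] [696. 123.  69.]
side short [ 423. -133.    5.] [ 446. -109.   39.]
t 0.1 pos [269.2 672.4 230.2] rot [-179.9    0.   158.2] gap 84.9 q7 -2.0 F [ 0.5  0.5 -0.1]
 turn [-0.002  0.    -0.   ] shift cm [-62.31 -48.34   5.13] yaw 158.2
```

```bash
G='[[0,0,0],[-62.3,-48.3,5],1]'; python3 -m crank '[[[0,0,0],[-62.3,-48.3,5],1],[[0,0,0],[-62.3,-48.3,5],1],[[0,0,0],[-62.3,-48.3,5],1],[[0,0,0],[-62.3,-48.3,5],1],[[0,0,0],[-62.3,-48.3,5],1]]'; python3 -c "
from h import *
rel([668,-8,180],158.2)"
```

```text
clock: 0.6
ee_pos: [396.3, 455.8, 215.0]
tool_rot: [-180.0, 0.0, 158.2]
ft_force: [0.8, 0.4, 0.5]
finger_gap: 85.2
grasp_force: 0.0
t 0.6 pos [396.3 455.8 215. ] rot [-180.     0.   158.2] gap 85.2 q7 17.0 F [0.8 0.4 0.5]
 turn [-0.001  0.    -0.   ] shift cm [-42.45 -32.97   3.53] yaw 158.2
```

```bash
python3 -m crank '[[[0,0,0],[-19.6,-15.2,1.6],1],[[0,0,0],[-19.6,-15.2,1.6],1],[[0,0,0],[-19.6,-15.2,1.6],1],[[0,0,0],[-19.6,-15.2,1.6],1],[[0,0,0],[-19.6,-15.2,1.6],1]]' >/dev/null;  python3 -m crank '[[[0,0,0],[-19.6,-15.2,1.6],1],[[0,0,0],[-19.6,-15.2,1.6],1],[[0,0,0],[-19.6,-15.2,1.6],1],[[0,0,0],[-19.6,-15.2,1.6],1],[[0,0,0],[-19.6,-15.2,1.6],1]]' >/dev/null; python3 -c "
from h import *
rel([668,-8,180],158.2)"
```

```text
t 1.6 pos [647.2  27.8 183. ] rot [-180.    -0.   158.2] gap 85.4 q7 65.0 F [1.4 0.3 0.1]
 turn [-0.    -0.    -0.001] shift cm [-3.27 -2.55  0.3 ] yaw 158.2
```

```bash
python3 -m crank '[[[0,0,0],[-3.3,-2.5,0.3],1],[[0,0,0],[-3.3,-2.5,0.3],1],[[0,0,0],[-3.3,-2.5,0.3],1],[[0,0,0],[-3.3,-2.5,0.3],1]]' >/dev/null; python3 - <<'E'
from h import *
rel([668,-8,13],158.2)
p,d,T=wrist(); cv2.imwrite("pics/w1.png",p[:,:,::-1]); P=cloud("wrist",d,T)
k=d.ravel()>0; print("table",np.median(P[k&(P[:,2]<4),2]))
Q=P[k&(abs(P[:,0]-668)<35)&(abs(P[:,1]+8)<35)]
for z0,z1 in ((8,13),(36,43),(47,55)):
    q=Q[(Q[:,2]>z0)&(Q[:,2]<z1)]; print(z0,len(q),cv2.minEnclosingCircle(q[:,:2].astype(np.float32)) if len(q) else '')
E
```

```text
t 2.0 pos [667.2  -3.8 180. ] rot [ 1.800e+02 -1.000e-01  1.583e+02] gap 85.3 q7 68.0 F [ 0.3  1.2 -0.1]
 turn [ 0.001 -0.002  0.001] shift cm [-0.26 -0.37 16.7 ] yaw 158.2
table -0.04002107755138695
8 640 ((666.4949340820312, -7.18550443649292), 22.812503814697266)
36 876 ((666.6410522460938, -7.513875961303711), 15.887096405029297)
47 140 ((666.8547973632812, -6.964047431945801), 6.182478904724121)
```

View pics/w1.png

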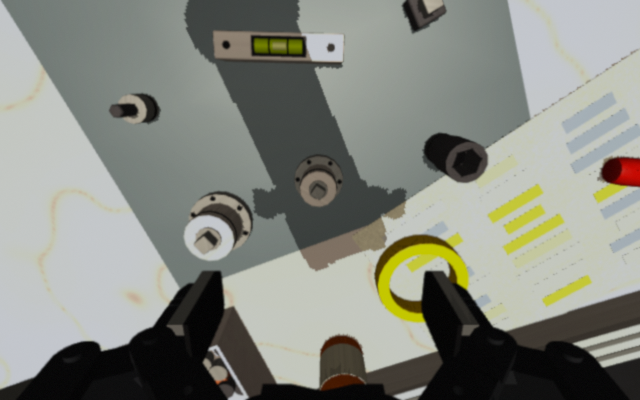

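The wrist view shows the small transducer at (318,180) with clear room for the fingers. The deep socket is at (465,160), the large transducer at (208,238) and the level at (280,47). The depth fit gives the small transducer at (666.7,-7.3) with a 22.8 mm radius, which matches its stated size.

```bash
python3 -m crank '[[[0,0,0],[-0.1,-0.3,4],1],[[0,0,0],[-0.1,-0.3,8],1],[[0,0,0],[-0.1,-0.3,12],1],[[0,0,0],[-0.1,-0.3,14],1],[[0,0,0],[-0.1,-0.3,14],1]]' >/dev/null; python3 -c "
from h import *
rel([666.7,-7.3,13],158.2)"
```

```text
t 2.55 pos [664.4  -6.2  37.2] rot [-179.9   -0.4  158.4] gap 85.3 q7 69.0 F [-1.   0.   0.4]
 turn [-0.002 -0.007  0.003] shift cm [-0.27 -0.01  2.42] yaw 158.2
```

```bash
python3 -m crank '[[[0,0,0],[-0.1,0,2.5],1],[[0,0,0],[-0.1,0,2.5],1],[[0,0,0],[-0.1,0,2.5],1]]' ; python3 -m crank '[[[0,0,0],[0,0,0],0],[[0,0,0],[0,0,0],0],[[0,0,0],[0,0,0],0],[[0,0,0],[0,0,0],0],[[0,0,0],[0,0,0],0]]';  python3 -m crank '[[[0,0,0],[0,0,0],0],[[0,0,0],[0,0,0],0],[[0,0,0],[0,0,0],0],[[0,0,0],[0,0,0],0]]'
```

```text
clock: 2.85
ee_pos: [669.1, -8.1, 16.7]
tool_rot: [180.0, 0.0, 158.3]
ft_force: [-0.5, -0.0, 0.6]
finger_gap: 84.9
grasp_force: 0.0
clock: 3.35
ee_pos: [669.4, -9.0, 16.5]
tool_rot: [180.0, 0.1, 158.2]
ft_force: [-0.1, -0.1, 6.1]
finger_gap: 29.9
grasp_force: 60.0
clock: 3.75
ee_pos: [669.4, -9.0, 16.5]
tool_rot: [180.0, 0.1, 158.2]
ft_force: [0.0, 0.8, 5.8]
finger_gap: 30.3
grasp_force: 60.0
```

```bash
python3 -m crank '[[[0,0,0],[0,0,-2],0],[[0,0,0],[0,0,-5],0],[[0,0,0],[0,0,-9],0],[[0,0,0],[0,0,-12],0],[[0,0,0],[0,0,-12],0]]' ; python3 -c "
from h import *
rel([499.5,-330,130],161.4)"
```

```text
clock: 4.25
ee_pos: [671.8, -9.3, 139.8]
tool_rot: [179.8, 0.4, 158.2]
ft_force: [1.4, 0.2, -3.3]
finger_gap: 30.3
grasp_force: 59.9
t 4.25 pos [671.8  -9.3 139.8] rot [179.8   0.4 158.2] gap 30.3 q7 68.0 F [ 1.4  0.2 -3.3]
 turn [ 0.003  0.008 -0.056] shift cm [  4.07 -36.18   0.83] yaw 161.4
```

```bash
python3 -m crank '[[[0,0,0],[0.5,-4,0],0],[[0,0,-0.02],[1,-8,0.3],0],[[0,0,-0.03],[1.5,-12,0.3],0],[[0,0,-0.04],[2,-16,0.5],0],[[0,0,-0.05],[2.5,-20,0.5],0]]' >/dev/null;  python3 -m crank '[[[0,0,0],[0.8,-4,0],0],[[0,0,0],[1.4,-8,0],0],[[0,0,0],[1.9,-12,0],0],[[0,0,0],[2.4,-15,0.3],0],[[0,0,0],[2.4,-15,0.3],0]]' >/dev/null; python3 -c "
from h import *
rel([499.5,-330,60],161.4)
p,d,T=wrist(); cv2.imwrite('pics/w2.png',p[:,:,::-1]); P=cloud('wrist',d,T); k=(d.ravel()>0)&(P[:,2]>9)&(P[:,2]<18)&(abs(P[:,0]-522)<90)&(abs(P[:,1]+337)<75)
print(k.sum(),cv2.minAreaRect(P[k,:2].astype('float32')))"
```

```text
t 5.25 pos [ 494.1 -325.2  125.6] rot [-179.8   -0.3  160.5] gap 30.1 q7 100.0 F [ 0.2 -0.2 -1.8]
 turn [-0.004 -0.005 -0.016] shift cm [-0.7  -0.25  6.56] yaw 161.4
1815 ((499.8530578613281, -330.8873291015625), (76.2170181274414, 81.89779663085938), 71.35768127441406)
```

View pics/w2.png

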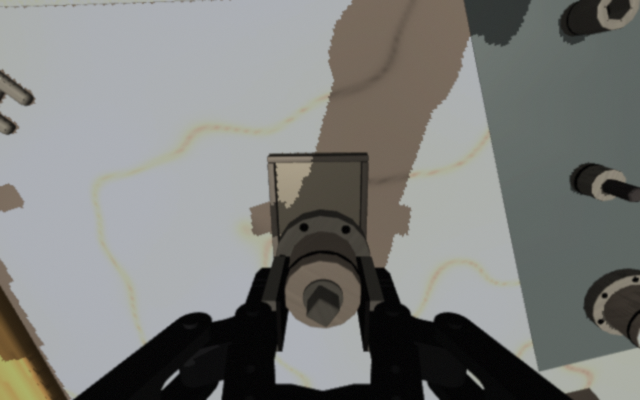

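The picture shows the gripped transducer at (322,290) over the larger pocket. The fitted tray edges put the tray centre at (521,-338), yaw -18.6°, which agrees with the other cameras.

```bash
python3 -m crank '[[[0,0,-0.02],[-0.7,-0.3,3],0],[[0,0,-0.02],[-0.7,-0.3,6],0],[[0,0,-0.02],[-0.7,-0.3,8],0],[[0,0,-0.02],[-0.7,-0.3,8],0],[[0,0,-0.02],[-0.7,-0.3,8],0]]' ; python3 -c "
from h import *
rel([500,-331,19.5],161.4)"
```

```text
clock: 5.8
ee_pos: [505.6, -323.1, 46.8]
tool_rot: [179.9, -0.1, 162.3]
ft_force: [0.5, -0.5, -2.2]
finger_gap: 29.9
grasp_force: 60.1
t 5.8 pos [ 505.6 -323.1   46.8] rot [ 1.799e+02 -1.000e-01  1.623e+02] gap 29.9 q7 101.0 F [ 0.5 -0.5 -2.2]
 turn [ 0.001 -0.002  0.015] shift cm [ 0.29 -0.92  2.73] yaw 161.4
```

```bash
python3 -m crank '[[[0,0,0],[0.3,-0.9,0.8],0],[[0,0,0],[0.3,-0.9,1.6],0],[[0,0,0],[0.3,-0.9,2.0],0],[[0,0,0],[0.3,-0.9,2.2],0],[[0,0,0],[0.3,-0.9,2.3],0]]' ; python3 -m crank '[[[0,0,0],[0,0,0],0],[[0,0,0],[0,0,0.1],0],[[0,0,0],[0,0,0.1],0]]'; python3 -c "
from h import *
rel([500,-331,19.5],161.4)"
```

```text
clock: 6.3
ee_pos: [499.9, -332.1, 24.4]
tool_rot: [180.0, 0.0, 162.2]
ft_force: [-0.5, -0.8, -2.3]
finger_gap: 30.0
grasp_force: 60.1
clock: 6.6
ee_pos: [500.0, -332.2, 23.6]
tool_rot: [180.0, 0.0, 162.2]
ft_force: [-0.2, 0.3, -2.1]
finger_gap: 30.0
grasp_force: 60.1
t 6.6 pos [ 500.  -332.2   23.6] rot [180.    0.  162.2] gap 30.0 q7 102.0 F [-0.2  0.3 -2.1]
 turn [0.    0.    0.014] shift cm [0.04 0.12 0.41] yaw 161.4
```

```bash
python3 -m crank '[[[0,0,0],[0,0.1,0.1],0],[[0,0,0],[0,0.1,0.2],0],[[0,0,0],[0,0.1,0.3],0],[[0,0,0],[0,0.1,0.3],0]]' ; python3 -m crank '[[[0,0,0],[0,0,0.1],0],[[0,0,0],[0,0,0.1],0],[[0,0,0],[0,0,0.1],0]]'
```

```text
clock: 7.0
ee_pos: [500.0, -331.3, 20.3]
tool_rot: [180.0, -0.0, 162.2]
ft_force: [-1.2, 0.5, -2.1]
finger_gap: 29.8
grasp_force: 60.1
clock: 7.3
ee_pos: [500.2, -331.3, 19.5]
tool_rot: [-180.0, 0.0, 162.2]
ft_force: [-0.4, 0.0, -1.7]
finger_gap: 29.9
grasp_force: 60.2
```

```bash
python3 -m crank '[[[0,0,0],[0,0,0.05],0],[[0,0,0],[0,0,0.05],0]]'|grep -E 'pos|force:' ; python3 -m crank '[[[0,0,0],[0,0,0.05],0],[[0,0,0],[0,0,0.05],0]]'|grep -E 'pos|force:'
```

```text
ee_pos: [500.2, -331.4, 19.5]
ft_force: [-0.9, 0.5, 3.4]
grasp_force: 60.8
ee_pos: [500.2, -331.4, 19.5]
ft_force: [-2.1, 1.0, 7.8]
grasp_force: 61.4
```

Contact came at TCP z 19.5, as predicted. I'll release and lift.

```bash
python3 -m crank '[[[0,0,0],[0,0,0],0.6],[[0,0,0],[0,0,0],0.6],[[0,0,0],[0,0,0],0.6],[[0,0,0],[0,0,0],0.7]]'|grep -E 'gap|force:' ; python3 -m crank '[[[0,0,0],[0,0,-2],0.7],[[0,0,0],[0,0,-5],0.7],[[0,0,0],[0,0,-9],0.8],[[0,0,0],[0,0,-11],0.8],[[0,0,0],[0,0,-11],0.8]]'|grep -E 'pos|force:'
python3 -c "
from h import *
rel([434,-121,130],158.2)"
```

```text
ft_force: [0.2, -0.6, 0.1]
finger_gap: 59.8
grasp_force: 0.0
ee_pos: [502.3, -332.7, 131.7]
ft_force: [-0.1, -0.4, 0.3]
grasp_force: 0.0
t 8.6 pos [ 502.3 -332.7  131.7] rot [-179.9    0.4  162.2] gap 68.3 q7 102.0 F [-0.1 -0.4  0.3]
 turn [-0.001  0.007  0.07 ] shift cm [12.98 18.06  0.06] yaw 158.2
```

```bash
python3 -m crank '[[[0,0,0],[2.6,3.6,0],1],[[0,0,0],[5.2,7.2,0],1],[[0,0,0],[7.8,10.8,0],1],[[0,0,0],[10.4,14.4,0],1],[[0,0,0],[13,18,0],1]]' >/dev/null;  python3 -m crank '[[[0,0,0],[0,0,0],1],[[0,0,0],[0,0,0],1],[[0,0,0],[0,0,0],1]]' >/dev/null; python3 - <<'E'
from h import *
rel([434,-121,30])
p,d,T=wrist(); cv2.imwrite('pics/w3.png',p[:,:,::-1]); P=cloud('wrist',d,T)
def circ(x,y,w,z0,z1):
    k=(d.ravel()>0)&(P[:,2]>z0)&(P[:,2]<z1)&(abs(P[:,0]-x)<w)&(abs(P[:,1]-y)<w)
    print(k.sum(), cv2.minEnclosingCircle(P[k,:2].astype('float32')) if k.sum() else '')
circ(434,-121,25,30,42); circ(434,-121,25,5,42); circ(668,-113,45,8,70)
E
```

```text
t 9.4 pos [ 431.8 -121.1  128.1] rot [-180.     0.   162.1] gap 85.5 q7 84.0 F [ 0.4 -0.2 -0.8]
 turn [-0.001  0.    -0.   ] shift cm [-0.2   0.09  9.81] yaw 162.1
645 ((434.0313720703125, -120.86369323730469), 12.036396980285645)
1035 ((434.0147399902344, -120.80126953125), 12.059087753295898)
322 ((647.7137451171875, -107.0147933959961), 17.900026321411133)
```

```bash
python3 -m crank '[[[0,0,0],[-0.2,0.1,3],1],[[0,0,0],[-0.2,0.1,6],1],[[0,0,0],[-0.2,0.1,9],1],[[0,0,0],[-0.2,0.1,11],1],[[0,0,0],[-0.2,0.1,11.5],1]]' >/dev/null; python3 -m crank '[[[0,0,0],[0,0,0],1],[[0,0,0],[0,0,0],1],[[0,0,0],[0,0,0],1]]'|grep pos;  python3 -m crank '[[[0,0,0],[0,0,0],0],[[0,0,0],[0,0,0],0],[[0,0,0],[0,0,0],0],[[0,0,0],[0,0,0],0],[[0,0,0],[0,0,0],0]]' >/dev/null; python3 -m crank '[[[0,0,0],[0,0,0],0],[[0,0,0],[0,0,0],0],[[0,0,0],[0,0,0],0]]'
```

```text
ee_pos: [434.3, -120.3, 14.4]
clock: 11.05
ee_pos: [433.7, -119.8, 13.9]
tool_rot: [180.0, 0.0, 162.2]
ft_force: [-0.6, 0.2, 6.5]
finger_gap: 22.5
grasp_force: 58.4
```

```bash
python3 -m crank '[[[0,0,0],[0,0,-2],0],[[0,0,0],[0,0,-5],0],[[0,0,0],[0,0,-9],0],[[0,0,0],[0,0,-11],0],[[0,0,0],[0,0,-11],0]]'|tail -3 ; python3 -c "
from h import *
rel([555,-349.3,120],161.4)"
```

```text
ft_force: [-0.3, 1.4, -0.7]
finger_gap: 21.9
grasp_force: 58.8
t 11.55 pos [ 435.2 -120.2  125.9] rot [180.    0.3 162.2] gap 21.9 q7 84.0 F [-0.3  1.4 -0.7]
 turn [0.001 0.006 0.014] shift cm [-18.41 -18.15   0.68] yaw 161.4
```

```bash
python3 -m crank '[[[0,0,0],[-3.5,-3.5,0],0],[[0,0,0],[-7,-7,0],0],[[0,0,0],[-10,-10,0],0],[[0,0,0],[-13,-13,0],0],[[0,0,0],[-16,-16,0],0]]' >/dev/null; python3 -m crank '[[[0,0,0],[-2.3,-2.2,0.5],0],[[0,0,0],[-2.3,-2.2,0.5],0],[[0,0,0],[-2.3,-2.2,0.5],0],[[0,0,0],[-2.3,-2.2,0.5],0]]' >/dev/null; python3 - <<'E'
from h import *
rel([555,-349.3,60])
p,d,T=wrist(); cv2.imwrite('pics/w4.png',p[:,:,::-1]); P=cloud('wrist',d,T)
E
```

```text
t 12.45 pos [ 551. -347.  117.] rot [179.9  -0.2 162.3] gap 22.4 q7 101.0 F [-0.4  0.  -0.3]
 turn [ 0.002 -0.003 -0.   ] shift cm [-0.47 -0.1   5.7 ] yaw 162.3
```

View pics/w4.png

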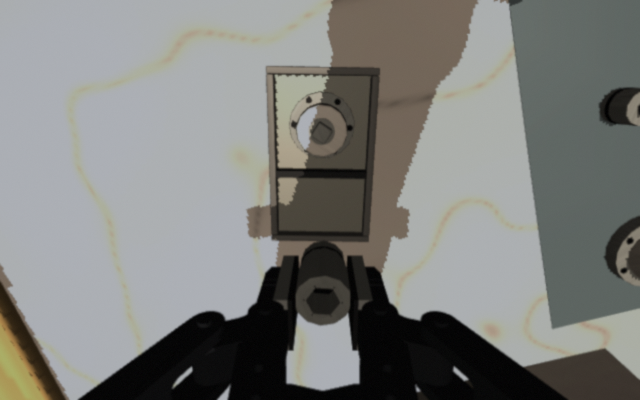

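The transducer sits at (321,128), centred in the larger pocket. The socket pocket is centred at about (320,206).

```bash
python3 -c "
from h import *
T=toolT()@eyes.get_calibration('wrist')['T_tool_cam']
print(onplane('wrist',[[321,206]],3,T),onplane('wrist',[[321,128]],3+40,T))
rel([555,-349.3,40])"
```

```text
[[ 557.88548599 -349.82340177    3.        ]] [[ 496.45416445 -329.97749714   43.        ]]
t 12.5 pos [ 551.3 -346.9  117.5] rot [179.9  -0.2 162.3] gap 22.0 q7 101.0 F [-0.7 -0.2 -1.3]
 turn [ 0.001 -0.003 -0.   ] shift cm [-0.45 -0.12  7.74] yaw 162.3
```

```bash
python3 -m crank '[[[0,0,0],[-0.4,-0.1,3],0],[[0,0,0],[-0.4,-0.1,6],0],[[0,0,0],[-0.4,-0.1,7.7],0],[[0,0,0],[-0.4,-0.1,7.7],0],[[0,0,0],[-0.4,-0.1,7.7],0]]' >/dev/null; python3 -c "
from h import *
rel([556,-349.5,17])"
```

```text
t 13.0 pos [ 555.8 -350.8   41.8] rot [180.   -0.  162.2] gap 21.8 q7 101.0 F [ 0.6 -0.7 -0.5]
 turn [ 0. -0. -0.] shift cm [0.02 0.13 2.48] yaw 162.2
```

```bash
python3 -m crank '[[[0,0,0],[0,0.1,0.9],0],[[0,0,0],[0,0.1,1.7],0],[[0,0,0],[0,0.1,2.1],0],[[0,0,0],[0,0.1,2.2],0],[[0,0,0],[0,0.1,2.2],0]]'|grep -E 'pos|force:'; python3 -m crank '[[[0,0,0],[0,0,0.1],0],[[0,0,0],[0,0,0.1],0],[[0,0,0],[0,0,0.1],0]]'|grep -E 'pos|force:';  python3 -m crank '[[[0,0,0],[0,0,0.1],0],[[0,0,0],[0,0,0.1],0],[[0,0,0],[0,0,0.1],0]]'|grep -E 'pos|force:'
```

```text
ee_pos: [555.9, -350.3, 19.3]
ft_force: [1.1, 0.1, -0.3]
grasp_force: 59.0
ee_pos: [556.1, -350.4, 18.7]
ft_force: [-0.2, 0.7, 0.1]
grasp_force: 59.0
ee_pos: [556.0, -350.3, 17.4]
ft_force: [-0.3, -0.3, -1.2]
grasp_force: 59.0
```

```bash
python3 -m crank '[[[0,0,0],[0,0,0.05],0],[[0,0,0],[0,0,0.05],0],[[0,0,0],[0,0,0.05],0]]'|grep -E 'pos|force:'; python3 -m crank '[[[0,0,0],[0,0,0.05],0],[[0,0,0],[0,0,0.05],0],[[0,0,0],[0,0,0.05],0]]'|grep -E 'pos|force:'
```

```text
ee_pos: [556.1, -350.4, 17.1]
ft_force: [0.6, 1.4, -0.2]
grasp_force: 59.0
ee_pos: [556.1, -350.3, 17.0]
ft_force: [-1.2, 0.2, 5.2]
grasp_force: 59.2
```

```bash
python3 -m crank '[[[0,0,0],[0,0,0],0.5],[[0,0,0],[0,0,0],0.5],[[0,0,0],[0,0,0],0.5],[[0,0,0],[0,0,0],0.5]]'|grep -E 'gap|force:' ; python3 -m crank '[[[0,0,0],[0,0,-2],0.5],[[0,0,0],[0,0,-5],0.5],[[0,0,0],[0,0,-9],0.8],[[0,0,0],[0,0,-13],0.8],[[0,0,0],[0,0,-15],0.8]]'|grep -E 'pos|force:'
python3 -c "
from h import *
rel([671,-114,170])"
```

```text
ft_force: [0.3, -0.1, -0.1]
finger_gap: 42.0
grasp_force: 0.0
ee_pos: [557.6, -351.4, 170.2]
ft_force: [0.6, -0.6, 0.5]
grasp_force: 0.0
t 15.6 pos [ 557.6 -351.4  170.2] rot [-179.9    0.3  162.2] gap 68.3 q7 101.0 F [ 0.6 -0.6  0.5]
 turn [-0.001  0.005 -0.   ] shift cm [-3.530e+00  2.607e+01  1.000e-02] yaw 162.2
```

```bash
python3 -m crank '[[[0,0,0],[-0.7,5,0],1],[[0,0,0],[-1.4,10,0],1],[[0,0,0],[-2.1,15,0],1],[[0,0,0],[-2.8,20,0],1],[[0,0,0],[-3.5,25,0],1]]' >/dev/null;  python3 -m crank '[[[0,0,0],[0,1,0],1],[[0,0,0],[0,1,0],1],[[0,0,0],[0,1,0],1],[[0,0,0],[0,1,0],1]]' >/dev/null; python3 - <<'E'
from h import *
p,d,T=wrist(); cv2.imwrite('pics/w5.png',p[:,:,::-1]); P=cloud('wrist',d,T)
def circ(x,y,w,z0,z1):
    k=(d.ravel()>0)&(P[:,2]>z0)&(P[:,2]<z1)&(abs(P[:,0]-x)<w)&(abs(P[:,1]-y)<w)
    print(k.sum(), cv2.minEnclosingCircle(P[k,:2].astype('float32')) if k.sum() else '')
circ(671,-114,40,6,14); circ(671,-114,40,40,50); circ(671,-114,40,55,65)
rel([671,-114,60])
E
```

```text
1067 ((671.179931640625, -111.8224105834961), 29.951465606689453)
1911 ((671.0060424804688, -111.93804168701172), 21.907148361206055)
290 ((670.9878540039062, -111.73360443115234), 8.292879104614258)
t 16.55 pos [ 666.6 -119.1  166.4] rot [-179.9   -0.   161.9] gap 85.6 q7 79.0 F [-0.3 -0.5 -0.7]
 turn [-0.002 -0.     0.   ] shift cm [-0.26  0.64 10.64] yaw 161.9
```

```bash
python3 -m crank '[[[0,0,0],[-0.2,0.8,3],1],[[0,0,0],[-0.2,0.8,6],1],[[0,0,0],[-0.2,0.8,8.5],1],[[0,0,0],[-0.2,0.8,8.5],1],[[0,0,0],[-0.2,0.8,8.5],1]]' >/dev/null; python3 -c "
from h import *
rel([671,-112,18])"
```

```text
t 17.05 pos [ 671.7 -110.4   81.6] rot [-180.    -0.   162.1] gap 85.2 q7 79.0 F [0.3 0.7 0.9]
 turn [-0.001 -0.     0.   ] shift cm [ 0.01 -0.17  6.36] yaw 162.1
```

```bash
python3 -m crank '[[[0,0,0],[0,-0.2,2],1],[[0,0,0],[0,-0.2,4],1],[[0,0,0],[0,-0.2,5.5],1],[[0,0,0],[0,-0.2,6.2],1],[[0,0,0],[0,-0.2,6.2],1]]' >/dev/null; python3 -m crank '[[[0,0,0],[0,0,0],1],[[0,0,0],[0,0,0],1]]'|grep -E 'pos|force:';  python3 -m crank '[[[0,0,0],[0,0,0],0],[[0,0,0],[0,0,0],0],[[0,0,0],[0,0,0],0],[[0,0,0],[0,0,0],0],[[0,0,0],[0,0,0],0]]' >/dev/null; python3 -m crank '[[[0,0,0],[0,0,0],0],[[0,0,0],[0,0,0],0],[[0,0,0],[0,0,0],0]]'
```

```text
ee_pos: [672.4, -110.7, 20.5]
ft_force: [-0.2, -0.2, 0.3]
grasp_force: 0.0
clock: 18.55
ee_pos: [671.9, -110.9, 20.2]
tool_rot: [-180.0, 0.1, 162.2]
ft_force: [-1.3, -0.4, 5.2]
finger_gap: 42.3
grasp_force: 62.1
```

```bash
python3 -m crank '[[[0,0,0],[0,0,-2],0],[[0,0,0],[0,0,-5],0],[[0,0,0],[0,0,-9],0],[[0,0,0],[0,0,-12],0],[[0,0,0],[0,0,-12],0]]'|tail -3 ; python3 -c "
from h import *
rel([486,305,140])"
```

```text
ft_force: [1.2, 0.2, -3.7]
finger_gap: 42.2
grasp_force: 62.3
t 19.05 pos [ 674.3 -110.8  143.2] rot [179.9   0.4 162.2] gap 42.2 q7 79.0 F [ 1.2  0.2 -3.7]
 turn [0.002 0.008 0.   ] shift cm [30.65 33.83  0.14] yaw 162.2
```

```bash
python3 -m crank '[[[0,0,0],[2.5,2.8,0],0],[[0,0,0],[5.5,6.1,0],0],[[0,0,0],[8.5,9.4,0],0],[[0,0,0],[11.5,12.7,0],0],[[0,0,0],[14.5,16,0],0]]' >/dev/null; python3 -m crank '[[[0,0,0],[3.2,3.4,0],0],[[0,0,0],[6.4,6.9,0],0],[[0,0,0],[9.6,10.4,0],0],[[0,0,0],[12.6,14,0],0],[[0,0,0],[14.8,16.6,0],0]]' >/dev/null; python3 -m crank '[[[0,0,0],[0.5,0.5,0],0],[[0,0,0],[0.5,0.5,0],0],[[0,0,0],[0.5,0.5,0],0],[[0,0,0],[0.5,0.5,0],0]]' >/dev/null; python3 - <<'E'
from h import *
rel([486,305,80])
p,d,T=wrist(); cv2.imwrite('pics/w6.png',p[:,:,::-1]); np.save('w6.npy',d); np.save('w6T.npy',T)
P=cloud('wrist',d,T); k=(d.ravel()>0)&(P[:,2]>9)&(P[:,2]<17)&(abs(P[:,0]-526)<130)&(abs(P[:,1]-308)<130)
print(k.sum(),cv2.minAreaRect(P[k,:2].astype('float32')))
E
```

```text
t 20.45 pos [489.5 293.1 138.7] rot [-179.9   -0.   162. ] gap 42.2 q7 39.0 F [-0.7 -0.2 -4. ]
 turn [-0.002 -0.     0.   ] shift cm [0.7  1.04 5.87] yaw 162.0
3938 ((525.8432006835938, 308.96661376953125), (154.0009765625, 142.911376953125), 44.6439094543457)
```

View pics/w6.png

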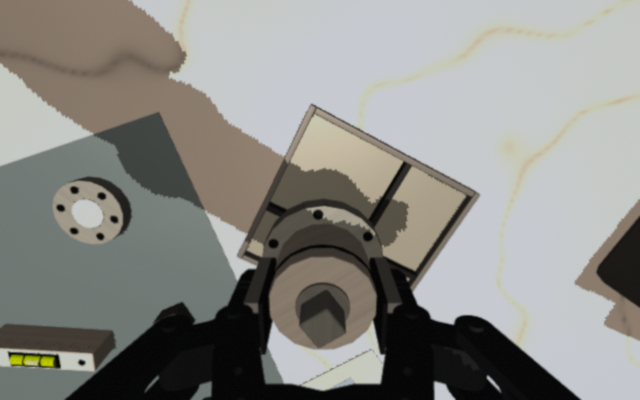

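The tray fit is centre (525.8,309.0), 154 x 143 mm at 44.6°, matching its stated size. The square pocket is at (340,150) in the picture, and the transducer is held level.

```bash
python3 -m crank '[[[0,0,0],[0.7,1,2],0],[[0,0,0],[0.7,1,4],0],[[0,0,0],[0.7,1,6],0],[[0,0,0],[0.7,1,8],0],[[0,0,0],[0.7,1,8],0]]' >/dev/null; python3 -m crank '[[[0,0,0],[0,0,0],0],[[0,0,0],[0,0,0],0]]' >/dev/null; python3 -c "
from h import *
rel([486.5,306,23])"
```

```text
t 21.2 pos [486.6 307.3  60.5] rot [1.799e+02 1.000e-01 1.621e+02] gap 42.1 q7 39.0 F [-0.5  0.1 -3.5]
 turn [0.002 0.001 0.   ] shift cm [-0.03 -0.13  3.75] yaw 162.1
```

```bash
python3 -m crank '[[[0,0,0],[0,-0.1,1],0],[[0,0,0],[0,-0.1,2],0],[[0,0,0],[0,-0.1,2.8],0],[[0,0,0],[0,-0.1,3.4],0],[[0,0,0],[0,-0.1,3.5],0]]'|grep -E 'pos|force:'; python3 -m crank '[[[0,0,0],[0,0,0],0],[[0,0,0],[0,0,0.1],0],[[0,0,0],[0,0,0.1],0]]'|grep -E 'pos|force:';  python3 -m crank '[[[0,0,0],[0,0,0.05],0],[[0,0,0],[0,0,0.05],0],[[0,0,0],[0,0,0.05],0]]'|grep -E 'pos|force:'
```

```text
ee_pos: [484.4, 306.1, 23.3]
ft_force: [-0.6, 0.1, -3.0]
grasp_force: 62.4
ee_pos: [485.3, 306.5, 23.7]
ft_force: [0.8, 0.6, -3.9]
grasp_force: 62.4
ee_pos: [485.3, 306.6, 23.2]
ft_force: [0.2, 0.3, -2.9]
grasp_force: 62.5
```

```bash
python3 -m crank '[[[0,0,0],[0,0,0.05],0],[[0,0,0],[0,0,0.05],0],[[0,0,0],[0,0,0.05],0]]'|grep -E 'pos|force:'; python3 -m crank '[[[0,0,0],[0,0,0.05],0],[[0,0,0],[0,0,0.05],0],[[0,0,0],[0,0,0.05],0]]'|grep -E 'pos|force:'
```

```text
ee_pos: [485.3, 306.6, 23.2]
ft_force: [-1.3, 0.2, 5.9]
grasp_force: 63.4
ee_pos: [485.3, 306.6, 23.1]
ft_force: [-1.2, -1.1, 9.9]
grasp_force: 63.9
```

```bash
python3 -m crank '[[[0,0,0],[0,0,0],0.75],[[0,0,0],[0,0,0],0.75],[[0,0,0],[0,0,0],0.75],[[0,0,0],[0,0,0],0.75]]'|grep -E 'gap|force:' ; python3 -m crank '[[[0,0,0],[0,0,-2],0.75],[[0,0,0],[0,0,-5],0.75],[[0,0,0],[0,0,-9],0.8],[[0,0,0],[0,0,-13],0.8],[[0,0,0],[0,0,-16],0.8]]'|grep -E 'pos|force:'
python3 -c "
from h import *
rel([680,106,185],224.6)"
```

```text
ft_force: [-0.4, 0.4, 0.7]
finger_gap: 63.8
grasp_force: 0.0
ee_pos: [485.6, 306.7, 184.3]
ft_force: [0.5, 0.4, -0.0]
grasp_force: 0.0
t 23.8 pos [485.6 306.7 184.3] rot [1.799e+02 1.000e-01 1.622e+02] gap 68.0 q7 38.0 F [ 0.5  0.4 -0. ]
 turn [ 1.000e-03  2.000e-03 -1.089e+00] shift cm [-24.65 -13.16  -0.06] yaw 224.6
```

```bash
python3 -m crank '[[[0,0,-0.14],[-4,-2.1,0],1],[[0,0,-0.28],[-8,-4.2,0],1],[[0,0,-0.42],[-12,-6.4,0],1],[[0,0,-0.56],[-16,-8.5,0],1],[[0,0,-0.7],[-20,-10.7,0],1]]' >/dev/null;  python3 -m crank '[[[0,0,0],[0,0,0],1],[[0,0,0],[0,0,0],1]]' >/dev/null; python3 -c "
from h import *
rel([680,106,185],224.6)"
```

```text
t 24.5 pos [643.5 140.9 181.4] rot [-180.   -0. -158.] gap 85.3 q7 91.0 F [-0.5  0.  -0.7]
 turn [-0.    -0.001 -0.394] shift cm [-2.08 -4.61 -0.36] yaw -135.4
```

```bash
python3 -m crank '[[[0,0,-0.13],[-1,-2,-0.3],1],[[0,0,-0.26],[-2,-4,-0.3],1],[[0,0,-0.39],[-2.1,-4.6,-0.3],1],[[0,0,-0.39],[-2.1,-4.6,-0.3],1],[[0,0,-0.39],[-2.1,-4.6,-0.3],1]]' >/dev/null;  python3 -m crank '[[[0,0,0],[0,0,0],1]]' >/dev/null; python3 - <<'E'
from h import *
rel([680,106,100],224.6)
p,d,T=wrist(); P=cloud('wrist',d,T); cv2.imwrite('pics/w7.png',p[:,:,::-1])
def circ(x,y,w,z0,z1):
    k=(d.ravel()>0)&(P[:,2]>z0)&(P[:,2]<z1)&(abs(P[:,0]-x)<w)&(abs(P[:,1]-y)<w)
    print(k.sum(), cv2.minEnclosingCircle(P[k,:2].astype('float32')) if k.sum() else '')
circ(680,106,30,58,75); circ(680,106,30,5,75)
E
```

```text
t 25.1 pos [678.4 111.  184.9] rot [ 179.9   -0.  -135.3] gap 85.3 q7 113.0 F [-0.1 -0.4  0.7]
 turn [ 0.001 -0.     0.002] shift cm [ 0.24 -0.47  8.49] yaw -135.4
834 ((681.7215576171875, 106.64766693115234), 16.080820083618164)
1609 ((681.7215576171875, 106.64766693115234), 16.080820083618164)
```

```bash
python3 -m crank '[[[0,0,0],[0.1,-0.5,3],1],[[0,0,0],[0.1,-0.5,6],1],[[0,0,0],[0.1,-0.5,8],1],[[0,0,0],[0.1,-0.5,8],1],[[0,0,0],[0.1,-0.5,8],1]]' >/dev/null; python3 -c "
from h import *
rel([681.7,106.6,36])"
```

```text
t 25.65 pos [682.3 105.5 105.2] rot [ 180.    -0.  -135.3] gap 85.2 q7 112.0 F [-0.1  0.8  0.5]
 turn [ 0. -0. -0.] shift cm [-0.04  0.12  6.92] yaw -135.3
```

```bash
python3 -m crank '[[[0,0,0],[0,0.1,2],1],[[0,0,0],[0,0.1,4],1],[[0,0,0],[0,0.1,6],1],[[0,0,0],[0,0.1,6.9],1],[[0,0,0],[0,0.1,6.9],1]]' >/dev/null; python3 -m crank '[[[0,0,0],[0,0,0],1],[[0,0,0],[0,0,0],1]]'|grep -E 'pos|force:';  python3 -m crank '[[[0,0,0],[0,0,0],0],[[0,0,0],[0,0,0],0],[[0,0,0],[0,0,0],0],[[0,0,0],[0,0,0],0],[[0,0,0],[0,0,0],0]]' >/dev/null; python3 -m crank '[[[0,0,0],[0,0,0],0],[[0,0,0],[0,0,0],0],[[0,0,0],[0,0,0],0]]';python3 -m crank '[[[0,0,0],[0,0,-2],0],[[0,0,0],[0,0,-5],0],[[0,0,0],[0,0,-9],0],[[0,0,0],[0,0,-13],0],[[0,0,0],[0,0,-13],0]]'|tail -3 ; python3 -c "
from h import *
rel([538.9,357.7,165],224.6)"
```

```text
ee_pos: [682.9, 105.6, 37.5]
ft_force: [-0.9, -0.8, 0.4]
grasp_force: 0.0
clock: 27.15
ee_pos: [681.8, 105.4, 36.3]
tool_rot: [-180.0, 0.0, -135.4]
ft_force: [-1.7, 0.7, 5.3]
finger_gap: 30.4
grasp_force: 59.2
ft_force: [1.5, 0.9, -0.2]
finger_gap: 30.5
grasp_force: 59.5
t 27.65 pos [686.  106.2 171.7] rot [-179.6    0.6 -135.4] gap 30.5 q7 113.0 F [ 1.5  0.9 -0.2]
 turn [-0.006  0.01   0.001] shift cm [-7.19 28.23  0.57] yaw -135.4
```

```bash
python3 -m crank '[[[0,0,0],[-1.1,4.5,0],0],[[0,0,0],[-2.3,9,0],0],[[0,0,0],[-3.4,13.5,0],0],[[0,0,0],[-4.6,18,0],0],[[0,0,0],[-5.7,22.5,0],0]]' >/dev/null; python3 -m crank '[[[0,0,0],[-0.7,3,0],0],[[0,0,0],[-1.4,5.5,0],0],[[0,0,0],[-1.4,5.5,0],0],[[0,0,0],[-1.4,5.5,0],0],[[0,0,0],[-1.4,5.5,0],0]]' >/dev/null; python3 - <<'E'
from h import *
rel([538.9,357.7,80],224.6)
p,d,T=wrist(); cv2.imwrite('pics/w8.png',p[:,:,::-1])
E
```

```text
t 28.65 pos [536.2 352.3 165. ] rot [-1.799e+02 -1.000e-01 -1.355e+02] gap 30.2 q7 88.0 F [-0.5  0.8 -2. ]
 turn [-0.001 -0.002 -0.001] shift cm [-0.59  0.21  8.5 ] yaw -135.4
```

View pics/w8.png

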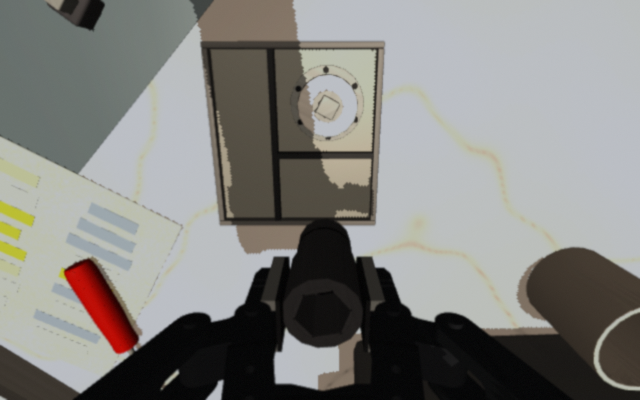

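The large transducer is seated in the square pocket (327,105). The socket pocket is at (325,185). The mug on the right needs a clearance check.

```bash
python3 -c "
from h import *
P=cloud('scene',np.load('scene0.npy')); k=(P[:,1]>395)&(P[:,1]<560)&(P[:,0]>400)&(P[:,0]<800)&(P[:,2]>25)&(P[:,2]<200)
Q=P[k]; print(Q.min(0),Q.max(0))
D=np.hypot(Q[:,0]-539,Q[:,1]-358); i=D.argmin(); print(D[i],Q[i])
T=toolT()@eyes.get_calibration('wrist')['T_tool_cam']; print(onplane('wrist',[[325,187]],3,T))
rel([538.9,357.7,80])"
python3 -m crank '[[[0,0,0],[-0.4,0.2,2],0],[[0,0,0],[-0.4,0.2,4],0],[[0,0,0],[-0.4,0.2,6],0],[[0,0,0],[-0.4,0.2,7.5],0],[[0,0,0],[-0.4,0.2,7.5],0]]'; python3 -m crank '[[[0,0,0],[0,0,0],0],[[0,0,0],[0,0,0],0]]' >/dev/null; python3 -c "
from h import *
rel([538.9,357.7,39.3])"
```

```text
[432.7421427  484.7868059   25.04105963] [700.75098784 559.99950979 180.08713552]
159.04903215015185 [634.28990348 485.34374316 114.98636498]
[[539.14275121 357.13866015   3.        ]]
t 28.7 pos [536.4 352.1 165.2] rot [-1.799e+02 -1.000e-01 -1.355e+02] gap 30.4 q7 88.0 F [ 0.   0.7 -1.5]
 turn [-0.001 -0.002  0.   ] shift cm [-0.58  0.24  8.52] yaw -135.5
clock: 29.2
ee_pos: [536.2, 356.2, 88.6]
tool_rot: [180.0, -0.3, -135.5]
ft_force: [0.2, -0.0, -2.6]
finger_gap: 30.2
grasp_force: 59.7
t 29.4 pos [537.9 358.9  92. ] rot [-1.800e+02  1.000e-01 -1.354e+02] gap 30.6 q7 86.0 F [ 0.1 -0.8 -1.9]
 turn [-0.     0.002 -0.   ] shift cm [ 0.03 -0.15  5.27] yaw -135.4
```

Clearance is ample, and the pocket centre is confirmed by picture at (539,357). I'll lower the socket.

```bash
python3 -m crank '[[[0,0,0],[0,-0.1,2],0],[[0,0,0],[0,-0.1,3.5],0],[[0,0,0],[0,-0.1,4.5],0],[[0,0,0],[0,-0.1,4.9],0],[[0,0,0],[0,-0.1,4.9],0]]'|grep -E 'pos|force:'; python3 -m crank '[[[0,0,0],[0,0,0.1],0],[[0,0,0],[0,0,0.1],0],[[0,0,0],[0,0,0.1],0]]'|grep -E 'pos|force:';  python3 -m crank '[[[0,0,0],[0,0,0.1],0],[[0,0,0],[0,0,0.1],0],[[0,0,0],[0,0,0.1],0]]'|grep -E 'pos|force:'
```

```text
ee_pos: [537.3, 357.8, 41.4]
ft_force: [-0.2, -0.5, -2.1]
grasp_force: 59.7
ee_pos: [538.0, 358.1, 41.5]
ft_force: [0.9, 0.8, -0.7]
grasp_force: 59.7
ee_pos: [537.7, 357.9, 40.0]
ft_force: [0.2, 0.1, -1.8]
grasp_force: 59.7
```

```bash
python3 -m crank '[[[0,0,0],[0,0,0.05],0],[[0,0,0],[0,0,0.05],0],[[0,0,0],[0,0,0.05],0]]'|grep -E 'pos|force:'; python3 -m crank '[[[0,0,0],[0,0,0.05],0],[[0,0,0],[0,0,0.05],0],[[0,0,0],[0,0,0.05],0]]'|grep -E 'pos|force:'
```

```text
ee_pos: [537.6, 357.9, 39.5]
ft_force: [-0.2, 0.2, -2.9]
grasp_force: 59.7
ee_pos: [537.8, 357.9, 39.3]
ft_force: [-0.3, -0.3, 2.8]
grasp_force: 59.8
```

```bash
python3 -m crank '[[[0,0,0],[0,0,0],0.55],[[0,0,0],[0,0,0],0.55],[[0,0,0],[0,0,0],0.55],[[0,0,0],[0,0,0],0.55]]'|grep -E 'gap|force:' ; python3 -m crank '[[[0,0,0],[0,0,-2],0.55],[[0,0,0],[0,0,-5],0.55],[[0,0,0],[0,0,-9],0.8],[[0,0,0],[0,0,-13],0.8],[[0,0,0],[0,0,-15],0.8]]'|grep -E 'pos|force:'
python3 -c "
from h import *
rel([551,5,180],67)"
```

```text
ft_force: [-0.4, -0.0, -0.8]
finger_gap: 47.0
grasp_force: 0.0
ee_pos: [539.1, 359.1, 192.8]
ft_force: [1.1, 0.7, 0.0]
grasp_force: 0.0
t 32.0 pos [539.1 359.1 192.8] rot [-180.     0.3 -135.4] gap 68.2 q7 88.0 F [1.1 0.7 0. ]
 turn [-0.002  0.005 -0.39 ] shift cm [ 24.04 -26.03   1.16] yaw -113.0
```

```bash
python3 -m crank '[[[0,0,-0.08],[3.3,-3.5,0],1],[[0,0,-0.16],[6.6,-7,0],1],[[0,0,-0.24],[9.9,-10.6,0],1],[[0,0,-0.32],[13.2,-14.2,0],1],[[0,0,-0.39],[16.4,-17.8,1]  ,1]]' >/dev/null;  python3 -m crank '[[[0,0,0],[0,0,0],1],[[0,0,0],[0,0,0],1]]' >/dev/null; python3 -c "
from h import *
rel([551,5,180],67)"
```

```text
t 32.7 pos [546.1 113.7 178.7] rot [ 180.    -0.  -113.3] gap 85.2 q7 127.0 F [0.2 0.  1.3]
 turn [ 0.    -0.001 -0.005] shift cm [ 9.79 -4.75 -0.12] yaw -113.0
```

```bash
python3 -m crank '[[[0,0,0],[3.5,-1.7,0],1],[[0,0,0],[7,-3.4,0],1],[[0,0,0],[9.8,-4.8,0],1],[[0,0,0],[9.8,-4.8,0],1],[[0,0,0],[9.8,-4.8,0],1]]' >/dev/null;  python3 -m crank '[[[0,0,0],[0,0,0],1]]' >/dev/null; python3 - <<'E'
from h import *
p,d,T=wrist(); P=cloud('wrist',d,T); cv2.imwrite('pics/w9.png',p[:,:,::-1])
k=(d.ravel()>0)&(P[:,2]>27)&(P[:,2]<37)&(abs(P[:,0]-551)<70)&(abs(P[:,1]-5)<70)
c,s,a=cv2.minAreaRect(P[k,:2].astype('float32')); print(k.sum(),c,s,a)
rel([*c,12],a if s[0]>s[1] else a-90)
E
```

```text
2566 (552.1019287109375, 5.774139404296875) (99.53544616699219, 20.020654678344727) 66.61758422851562
t 33.35 pos [552.2   9.8 179.2] rot [-1.800e+02  1.000e-01 -1.128e+02] gap 85.4 q7 138.0 F [ 0.2 -0.6  0.2]
 turn [-0.     0.001  0.01 ] shift cm [ 0.4  -0.15 16.72] yaw -113.4
```

```bash
python3 -m crank '[[[0,0,0.01],[0.3,-0.1,4],1],[[0,0,0.01],[0.3,-0.1,8],1],[[0,0,0.01],[0.3,-0.1,11],1],[[0,0,0.01],[0.3,-0.1,12],1],[[0,0,0.01],[0.3,-0.1,12],1]]' >/dev/null; python3 -c "
from h import *
rel([552.1,5.8,13],66.6)"
```

```text
t 33.85 pos [550.9   5.4  57.9] rot [ 179.9   -0.  -113.4] gap 85.2 q7 133.0 F [ 0.2 -0.3 -0.4]
 turn [ 0.003 -0.001 -0.001] shift cm [-0.08 -0.1   4.49] yaw -113.4
```

```bash
python3 -m crank '[[[0,0,0],[-0.1,-0.1,2],1],[[0,0,0],[-0.1,-0.1,3.5],1],[[0,0,0],[-0.1,-0.1,4.5],1],[[0,0,0],[-0.1,-0.1,4.5],1]]' >/dev/null; python3 -m crank '[[[0,0,0],[0,0,0],1],[[0,0,0],[0,0,0],1]]'|grep -E 'pos|force:';  python3 -m crank '[[[0,0,0],[0,0,0],0],[[0,0,0],[0,0,0],0],[[0,0,0],[0,0,0],0],[[0,0,0],[0,0,0],0],[[0,0,0],[0,0,0],0]]' >/dev/null; python3 -m crank '[[[0,0,0],[0,0,0],0],[[0,0,0],[0,0,0],0],[[0,0,0],[0,0,0],0]]';python3 -m crank '[[[0,0,0],[0,0,-2],0],[[0,0,0],[0,0,-5],0],[[0,0,0],[0,0,-9],0],[[0,0,0],[0,0,-12.5],0],[[0,0,0],[0,0,-12.5],0]]'|tail -3 ; python3 -c "
from h import *
rel([556.3,278,140],44.6)"
```

```text
ee_pos: [553.8, 4.5, 15.0]
ft_force: [0.2, -0.4, 0.6]
grasp_force: 0.0
clock: 35.25
ee_pos: [553.1, 4.5, 14.2]
tool_rot: [-180.0, 0.0, -113.6]
ft_force: [-1.0, 0.6, 5.5]
finger_gap: 18.5
grasp_force: 59.4
ft_force: [1.6, -0.1, -1.5]
finger_gap: 18.6
grasp_force: 59.2
t 35.75 pos [556.1   4.6 142.8] rot [-179.6    0.2 -113.6] gap 18.6 q7 136.0 F [ 1.6 -0.1 -1.5]
 turn [-0.007  0.005  0.38 ] shift cm [-25.05  10.93   0.3 ] yaw -135.4
```

```bash
python3 -m crank '[[[0,0,0.08],[-4,1.8,0],0],[[0,0,0.16],[-8.4,3.6,0],0],[[0,0,0.24],[-12.8,5.6,0],0],[[0,0,0.32],[-17,7.5,0],0],[[0,0,0.38],[-21,9.3,0],0]]' >/dev/null; python3 -m crank '[[[0,0,0],[0,0,0],0],[[0,0,0],[0,0,0],0],[[0,0,0],[0,0,0],0]]' >/dev/null; python3 -c "
from h import *
rel([556.3,278,140],44.6)"
```

```text
t 36.55 pos [551.  232.  137.5] rot [-180.    -0.2 -135.4] gap 18.5 q7 98.0 F [-0.4 -1.1 -1.4]
 turn [-0.    -0.004 -0.   ] shift cm [-3.61  2.91 -0.26] yaw -135.4
```

```bash
python3 -m crank '[[[0,0,0],[-1.8,1.5,0],0],[[0,0,0],[-3.6,2.9,0],0],[[0,0,0],[-3.6,2.9,0],0],[[0,0,0],[-3.6,2.9,0],0]]' >/dev/null; python3 -m crank '[[[0,0,0],[0,0,0],0],[[0,0,0],[0,0,0],0]]' >/dev/null; python3 - <<'E'
from h import *
rel([556.3,278,60],44.6)
p,d,T=wrist(); cv2.imwrite('pics/w10.png',p[:,:,::-1])
E
```

```text
t 37.15 pos [557.1 277.6 138.7] rot [-1.800e+02 -1.000e-01 -1.355e+02] gap 18.7 q7 95.0 F [-0.7 -0.  -2.1]
 turn [-0.001 -0.002 -0.002] shift cm [0.02 0.09 7.87] yaw -135.4
```

View pics/w10.png

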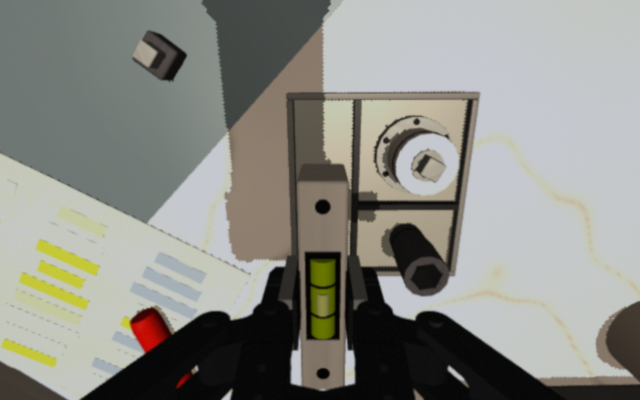

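The level is parallel to the slot, and the deep socket and large transducer stand in their pockets. I'll lower it.

```bash
python3 -m crank '[[[0,0,0],[0,0.1,2],0],[[0,0,0],[0,0.1,4],0],[[0,0,0],[0,0.1,6],0],[[0,0,0],[0,0.1,8],0],[[0,0,0],[0,0.1,8],0]]' >/dev/null; python3 -m crank '[[[0,0,0],[0,0,0],0],[[0,0,0],[0,0,0],0]]' >/dev/null; python3 -c "
from h import *
rel([556.3,278,17.2],44.6)"
```

```text
t 37.9 pos [557.2 280.9  60.1] rot [-1.800e+02  1.000e-01 -1.354e+02] gap 19.0 q7 93.0 F [-0.1 -0.1 -1.6]
 turn [-0.001  0.002  0.   ] shift cm [ 0.28 -0.14  4.29] yaw -135.4
```

```bash
python3 -m crank '[[[0,0,0],[0.2,-0.1,1.3],0],[[0,0,0],[0.2,-0.1,2.6],0],[[0,0,0],[0.2,-0.1,3.5],0],[[0,0,0],[0.2,-0.1,3.9],0],[[0,0,0],[0.2,-0.1,3.9],0]]'|grep -E 'pos|force:'; python3 -m crank '[[[0,0,0],[0,0,0.1],0],[[0,0,0],[0,0,0.1],0],[[0,0,0],[0,0,0.1],0]]'|grep -E 'pos|force:';  python3 -m crank '[[[0,0,0],[0,0,0.1],0],[[0,0,0],[0,0,0.1],0],[[0,0,0],[0,0,0.1],0]]'|grep -E 'pos|force:'
```

```text
ee_pos: [554.9, 278.3, 18.8]
ft_force: [-0.2, -0.1, -2.4]
grasp_force: 59.1
ee_pos: [555.9, 278.8, 19.4]
ft_force: [-0.4, -0.7, -2.5]
grasp_force: 59.1
ee_pos: [555.6, 278.6, 18.1]
ft_force: [-0.2, -0.0, -2.0]
grasp_force: 59.1
```

```bash
python3 -m crank '[[[0,0,0],[0,0,0.08],0],[[0,0,0],[0,0,0.08],0],[[0,0,0],[0,0,0.08],0]]'|grep -E 'pos|force:'; python3 -m crank '[[[0,0,0],[0,0,0.05],0],[[0,0,0],[0,0,0.05],0],[[0,0,0],[0,0,0.05],0]]'|grep -E 'pos|force:'
```

```text
ee_pos: [555.7, 278.7, 17.3]
ft_force: [0.3, 0.0, -0.9]
grasp_force: 59.3
ee_pos: [555.7, 278.6, 17.2]
ft_force: [-1.4, -1.1, 5.6]
grasp_force: 60.0
```

Contact. I'll release, retreat and check.

```bash
python3 -m crank '[[[0,0,0],[0,0,0],0.45],[[0,0,0],[0,0,0],0.45],[[0,0,0],[0,0,0],0.45],[[0,0,0],[0,0,0],0.45]]'|grep -E 'gap|force:' ; python3 -m crank '[[[0,0,0],[0,0,-2],0.45],[[0,0,0],[0,0,-5],0.45],[[0,0,0],[0,0,-9],0.45],[[0,0,0],[0,0,-13],0.8],[[0,0,0],[0,0,-17],0.8]]'|grep -E 'pos|force:'
python3 -m crank '[[[0,0,0],[4,0,0],0.8],[[0,0,0],[8,0,0],0.8],[[0,0,0],[12,0,0],0.8],[[0,0,0],[12,0,0],0.8],[[0,0,0],[12,0,0],0.8]]'|grep -E 'pos'
python3 - <<'E'
from h import *
p,d=eyes.camera("side"); q,_=eyes.camera("scene")
a=cv2.resize(p[90:390,230:430],None,fx=2,fy=2,interpolation=3)[:,:400]; b=cv2.resize(q[140:290,100:520],(800,286),interpolation=3)
cv2.imwrite("pics/fs.png",a[:,:,::-1]); cv2.imwrite("pics/fc.png",b[:,:,::-1])
E
```

```text
ft_force: [-0.1, 0.3, -0.4]
finger_gap: 38.6
grasp_force: 0.0
ee_pos: [555.3, 278.3, 188.0]
ft_force: [1.5, -0.1, -0.4]
grasp_force: 0.0
ee_pos: [469.9, 193.6, 186.9]
```

View pics/fs.png

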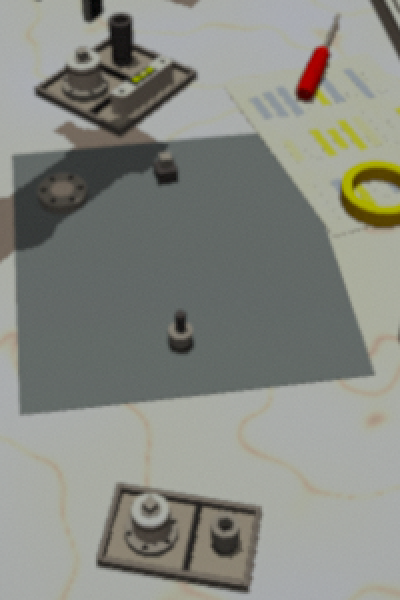

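View pics/fc.png

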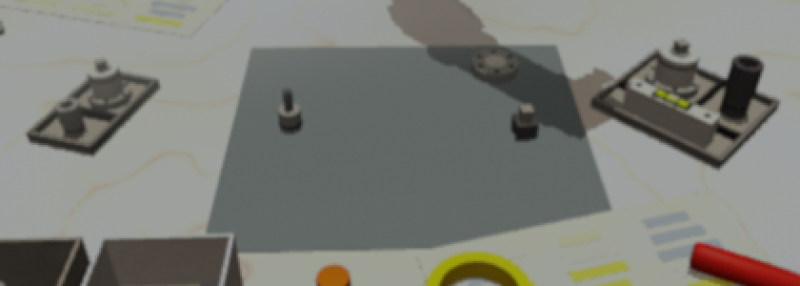

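Both views show all five pieces upright in the right pockets. The bit socket, disc and reducer are still in place, and the gripper is clear.

```bash
python3 -c "
from workcell import r
print(r.hand_in())"
```

```text
the job is handed in; nothing more can be done
None
```

The job is handed in after about 41 s of robot time: the final camera views show all five pieces upright and released in the right pockets, with the bit socket, flange disc and reducer still standing in the stock.

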